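# Pack a double crucible for firing

## Task

Build up the double crucible on the square kiln tile, one piece at a time in this order: lay the support ring flat on the middle of the tile, stand the wide low crucible on the ring, stand the tall narrow crucible inside the wide one, and close the tall one with the knobbed lid, so that its mouth is fully covered. Every piece must end upright and well centred on the one below. The ware is brittle: lower each piece gently without dropping or toppling it, and leave the mortar, the sample boat and the beaker where they are.

Things in the scene. Friction and masses are not known exactly. Their poses are not given: they have to be found in the camera images.
- tile: Square sand-coloured kiln tile, 110 x 110 mm, 10 mm thick, fixed flat on the bench. Origin: centre of its underside, z up, x and y parallel to its edges; its top is 10 mm above the origin.
- ring: Plain white ceramic support ring, outside diameter 56 mm, hole 36 mm, 14 mm high, loose, lying flat. Origin: centre of its underside, on the ring's axis; z is the axis, up. Can be gripped across its outside.
- wide: Wide low white ceramic crucible, open at the top: a straight round cup, outside diameter 64 mm, 38 mm high, wall 5 mm (inside diameter 54 mm), floor 5 mm thick, about 180 g, loose, standing mouth up. Origin: centre of its underside; z is its axis, up. Can be gripped across its outside.
- tall: Tall narrow white ceramic crucible, open at the top: a straight round cup, outside diameter 38 mm, 68 mm high, wall 3 mm (inside diameter 32 mm), floor 4 mm thick, about 100 g, loose, standing mouth up. Origin: centre of its underside; z is its axis, up. Standing inside the wide crucible it rises 35 mm above that one's rim; gripped across its outside near the top, the fingers stay above the wide crucible.
- lid: White ceramic lid, loose, knob up: flat round disc of diameter 48 mm, 6 mm thick, with a round knob of diameter 18 mm rising 22 mm above it (28 mm high in all). The underside is flat. Origin: centre of its underside; z is its axis, up. Grip by the knob.
- mortar: White ceramic mortar with its pestle leaning in it (one piece), bowl of diameter 90 mm, 48 mm high, the pestle to about 72 mm and standing out about 8 mm over the rim; bystander, loose. Origin: centre of its underside.
- boat: White ceramic sample boat, a long open trough 90 x 24 mm, 16 mm high; bystander, loose. Origin: centre of its underside, x along its length.
- beaker: Small glass beaker, diameter 50 mm, 70 mm high, open; bystander, loose. Origin: centre of its underside.

How it is judged:
On the way, in this order (a step that is already met when the one before it is completed fails the run):
1. the support ring lies on the tile, released (horizontal distance between ring and tile below 0.015 m and z of ring in the frame of tile between 0.006 and 0.014 m and angle between ring's own z axis and vertical below 0.1 rad and contact force between ring and the fingers below 0.1 N), for 0.2 s.
2. the wide crucible stands on the ring on the tile, released (all of step 1 and horizontal distance between wide and ring below 0.01 m and z of wide in the frame of ring between 0.01 and 0.018 m and angle between wide's own z axis and vertical below 0.1 rad and contact force between wide and the fingers below 0.1 N), for 0.2 s.
3. the tall crucible stands inside the wide one, released (all of step 2 and horizontal distance between tall and wide below 0.012 m and z of tall in the frame of wide between 0.001 and 0.009 m and angle between tall's own z axis and vertical below 0.1 rad and contact force between tall and the fingers below 0.1 N), for 0.2 s.
4. the lid lies on the tall crucible, released (all of step 3 and horizontal distance between lid and tall below 0.008 m and z of lid in the frame of tall between 0.064 and 0.072 m and angle between lid's own z axis and vertical below 0.1 rad and contact force between lid and the fingers below 0.1 N), for 0.2 s.
At the end, for the whole second after the job is handed in: Ring on the tile (centres within 15 mm), wide crucible on the ring (10 mm), tall crucible on the floor of the wide one (12 mm), lid on the tall crucible (8 mm); heights within 4 mm, all upright within 0.1 rad, released and at rest (all of step 4 and linear speed of each of ring, wide, tall, lid below 0.02 m/s); the robot touches nothing.
It fails at once if the mortar, the boat or the beaker is moved by more than 20 mm or tipped (distance of any of mortar, boat, beaker from where it was at the start of the episode above 0.02 m or angle between any of mortar, boat, beaker's own z axis and vertical above 0.4 rad).
It fails at once if a piece is toppled (angle between any of ring, wide, tall, lid's own z axis and vertical above 0.8 rad).
It fails at once if a piece is dropped (falls free, faster than 0.6 m/s, about 18 mm) ((linear speed of ring above 0.6 m/s and contact force between ring and anything else below 0.01 N) or (linear speed of wide above 0.6 m/s and contact force between wide and anything else below 0.01 N) or (linear speed of tall above 0.6 m/s and contact force between tall and anything else below 0.01 N) or (linear speed of lid above 0.6 m/s and contact force between lid and anything else below 0.01 N)).
It also fails if it takes over 109 s, if anything falls off the work surface, if the arm or the gripper's body presses on something with over 40 N, if the wrist force passes 120 N, or if a joint passes its speed limit or range.

## Robot

A 7-joint arm with a two-finger parallel gripper is mounted at the origin on the work surface. World frame = base frame: x ahead of the robot, y to its left, z up, the work surface at z = 0. Lengths are in m, angles in rad, forces in N, time in s.
With the tool pointing down it reaches from about 0.425 to 0.875 m from the base axis. Payload 4.7 kg.
Tool frame: the origin (TCP) lies midway between the tips of the shut fingers; the grasp point (between the pads) lies 19 mm behind it; z points along the fingers, x is the direction in which the jaws open and shut, and the axes are right-handed (so a half turn about z gives the same grasp; the last joint's range is limited). The gripper opens to 87 mm and grips with 3 to 60 N. Pads are 19 mm wide; open, the fingers measure 117 mm over their backs; the gripper's body (75 mm by 190 mm) begins 51 mm behind the grasp point.
Start: joints at [-1.321, 0.321, -0.07, 1.45, 0.023, 1.371, -0.057], TCP at [0.152, 0.632, 0.223] pointing down, gripper open.
Joint ranges: [-2.86, 2.86], [-0.3, 2.09], [-1.38, 1.24], [0.06, 2.45], [-1.56, 4.7], [0.09, 2.05], [-2.69, 2.69]. Speed limits (rad/s): [2.57, 2.57, 3.14, 3.14, 3.14, 3.14, 3.14].

## Interface

Orientations are given as a rotation vector (axis times angle).
In Python, from bench import get_state, eyes, ticket gives the robot as it stands.
- The arm moves only by the tool carry_out, never from a script. Its argument "motion" is a list of rows, each a list of 2 entries, a list of its own where there are three numbers: the shift along the world's x, y, z in m, then the turn about the world's z in rad. A call has 1 to 20 rows; each row is the pose to reach, as a shift and turn from the pose commanded when the call began; what a row does not reach only later rows make up. A row lasts 1/10 s, in which the tool goes at most 50 mm and 8.59 degrees, less where a joint would pass 70% of its speed; a pose out of reach is approached as far as the arm can. A call with a gripper value outside its range is refused whole. "grip" is the gripper command: -1 is fully open, 1 is shut, values between are in proportion, set as the call begins (left out, the last holds). The fingers move at their own pace and stop on an object; "squeeze" is the grip in N (left out, the last holds). Time passes only in rows, so rows that repeat a pose let the fingers close. It gives the time, the measured TCP pose, the force and the opening at its end, in the units of the state.
- get_state(): the state, without advancing time (a new reading comes with each control period).
- eyes.get_image(name): name is "scene" or "side" or "wrist"; returns a dict with "pixels" (420x560x3 uint8, blue, green, red), "mtx" (3x3 intrinsics, pixels), "dist_coeffs" ([k1, k2, p1, p2, k3] as OpenCV has them; the pictures are not rectified), "extrinsics" (4x4, takes a point from camera to world coordinates). Camera axes: x right, y down, z forward; pixel columns grow to the right and rows downward; lengths in m; the calibration is good to about 2 mm. A picture is of the moment at which its call begins. There is no depth.
- ticket.close_job(): hands the job in, once; it reports no verdict.
The state is a dict: "time": time; "joint_positions": joint angles; "qd": joint speeds; "joint_torque": joint torques, N m; "position": TCP position; "tool_rot": TCP orientation; "ft_force": force on the tool from outside, world axes, zero at the start; "torque": the same for the moment, N m; "grip_width": opening from 0.0 (shut) to 1.0 (fully open).
Only numpy, scipy, OpenCV 4.12 (cv2) and the standard library are available. Lean on these libraries where they do the work, as an engineer would, in place of code of your own. Each camera call takes 0.05 s, during which the arm holds its last target. There are 200 camera calls.

## Working session

There is one attempt and no reset: what is moved stays moved. The work goes in short steps, Python scripts to look and compute and a tool call to move; the robot and the scene stay as the last step left them, time stands still between calls to the robot, and variables do not carry over. Pictures are saved under pics/ and viewed, about 12 in all and at most 16, crops included, and the job is handed in when it is done.

Besides the shell and the picture viewer there is one more tool, called after "Call:" as name(argument=value, ...), one argument or row to a line, values as JSON. carry_out: Moves the arm, as the interface text tells. Its arguments: {"type":"object","properties":{"motion":{"type":"array","items":{"type":"array"}},"grip":{"type":"number"},"squeeze":{"type":"number"}},"required":["motion"]}

```bash
mkdir -p pics; cat > h.py <<'E'
import numpy as np, cv2
from bench import get_state, eyes, ticket
def snap(name,fn):
    d=eyes.get_image(name); cv2.imwrite('pics/'+fn+'.png',np.asarray(d['pixels']))
    np.savez('pics/'+fn+'.npz',K=d['mtx'],D=d['dist_coeffs'],T=d['extrinsics']); return d
def ray(fn,uv,z):
    c=np.load('pics/'+fn+'.npz');p=cv2.undistortPoints(np.array([[uv]],float),c['K'],c['D'])[0,0]
    T=c['T'];d=T[:3,:3]@[p[0],p[1],1];o=T[:3,3];return o+d*(z-o[2])/d[2]
def proj(fn,P):
    c=np.load('pics/'+fn+'.npz');Ti=np.linalg.inv(c['T'])
    return cv2.projectPoints(np.atleast_2d(np.array(P,float)),cv2.Rodrigues(Ti[:3,:3])[0],Ti[:3,3],c['K'],c['D'])[0][:,0]
E
python3 - <<'E'
from h import *
for n in ['scene','side','wrist']:
    d=snap(n,n+'0');print(n,np.round(d['extrinsics'],3).tolist())
a=[cv2.imread(f'pics/{n}0.png') for n in ['scene','side']]
s=get_state();print(s['position'],s['tool_rot'],s['grip_width'],s['time'])
E
```

```text
scene [[0.848, 0.335, -0.412, 1.015], [0.53, -0.506, 0.68, -0.849], [0.019, -0.795, -0.607, 0.799], [0.0, 0.0, 0.0, 1.0]]
side [[-0.959, -0.202, 0.199, 0.33], [-0.284, 0.694, -0.661, 0.619], [-0.004, -0.691, -0.723, 0.712], [0.0, 0.0, 0.0, 1.0]]
wrist [[0.234, 0.934, 0.27, 0.079], [0.972, -0.224, -0.066, 0.65], [-0.001, 0.278, -0.961, 0.383], [0.0, 0.0, 0.0, 1.0]]
[0.15179411 0.63158905 0.22169264] [ 2.46647755e+00  1.94414905e+00 -1.79125024e-03] 0.9968770509005181 0.15
```

View pics/scene0.png

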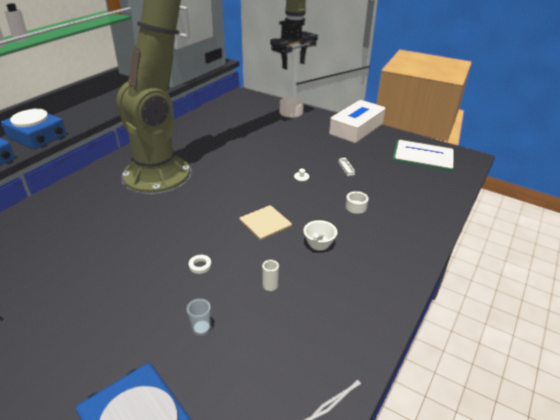

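View pics/side0.png

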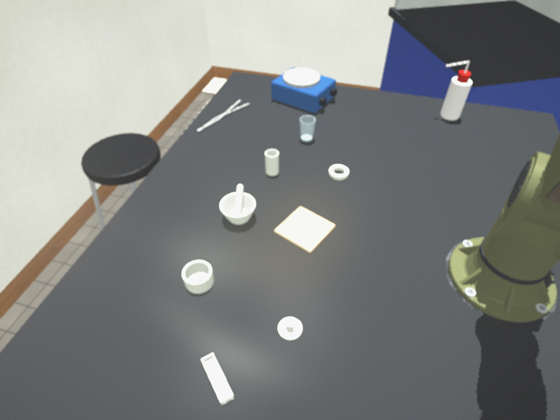

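Scene view: tile (265,221), ring (200,264), wide (357,202), tall (270,275), lid (302,176), mortar (320,236), boat (346,166), beaker (200,316). The side view shows them all too. I'll enlarge both.

```bash
python3 - <<'E'
from h import *
for n,(x,y,w,h) in {'scene':(180,150,200,150),'side':(170,140,200,210)}.items():
    a=cv2.imread(f'pics/{n}0.png')[y:y+h,x:x+w]; k=4 if h==150 else 2.85
    a=cv2.resize(a,None,fx=k,fy=k,interpolation=cv2.INTER_CUBIC)
    for i in range(0,w,20): cv2.putText(a,str(x+i),(int(i*k),10),0,.35,(0,255,255)); cv2.line(a,(int(i*k),12),(int(i*k),18),(0,255,255))
    for i in range(0,h,20): cv2.putText(a,str(y+i),(0,int(i*k)+4),0,.35,(0,255,255)); cv2.line(a,(25,int(i*k)),(31,int(i*k)),(0,255,255))
    cv2.imwrite(f'pics/{n}0c.png',a)
# rough positions
for k,u,z in [('tile',(265,221),.01),('ring',(200,264),.007),('wide',(357,202),.02),('tall',(270,275),.034),('lid',(302,176),.006),('mortar',(320,236),.02),('boat',(346,166),.01),('beaker',(200,316),.035)]: print('scene',k,ray('scene0',u,z).round(3))
for k,u,z in [('tile',(305,229),.01),('ring',(339,172),.007),('wide',(198,277),.02),('tall',(272,163),.034),('lid',(290,328),.006),('mortar',(238,210),.02),('boat',(217,378),.01),('beaker',(308,129),.035)]: print('side',k,ray('side0',u,z).round(3))
E
```

```text
scene tile [ 0.457 -0.022  0.01 ]
scene ring [ 0.415 -0.259  0.007]
scene wide [0.646 0.199 0.02 ]
scene tall [ 0.602 -0.216  0.034]
scene lid [0.423 0.252 0.006]
scene mortar [ 0.627 -0.005  0.02 ]
scene boat [0.521 0.388 0.01 ]
scene beaker [ 0.543 -0.406  0.035]
side tile [ 0.452 -0.011  0.01 ]
side ring [ 0.411 -0.258  0.007]
side wide [0.641 0.202 0.02 ]
side tall [ 0.599 -0.211  0.034]
side lid [0.417 0.256 0.006]
side mortar [ 0.631 -0.018  0.02 ]
side boat [0.518 0.391 0.01 ]
side beaker [ 0.54  -0.408  0.035]
```

View pics/scene0c.png

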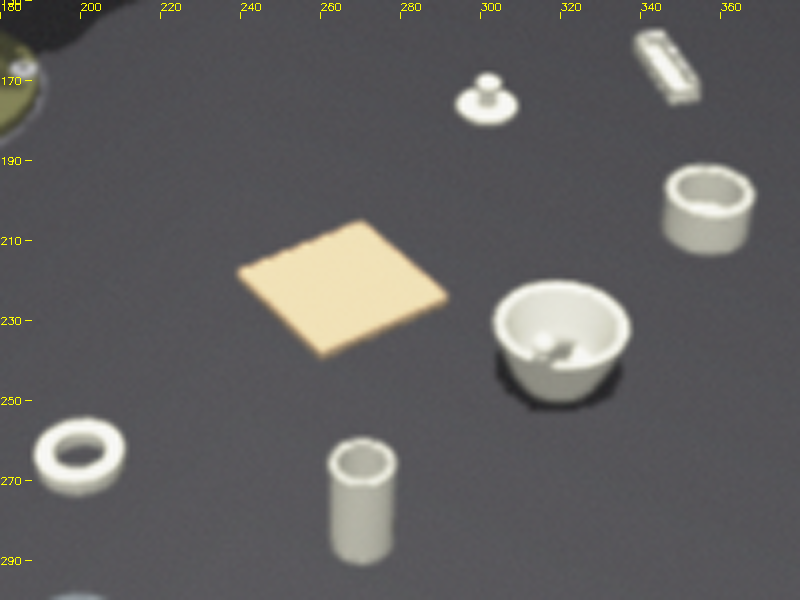

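View pics/side0c.png

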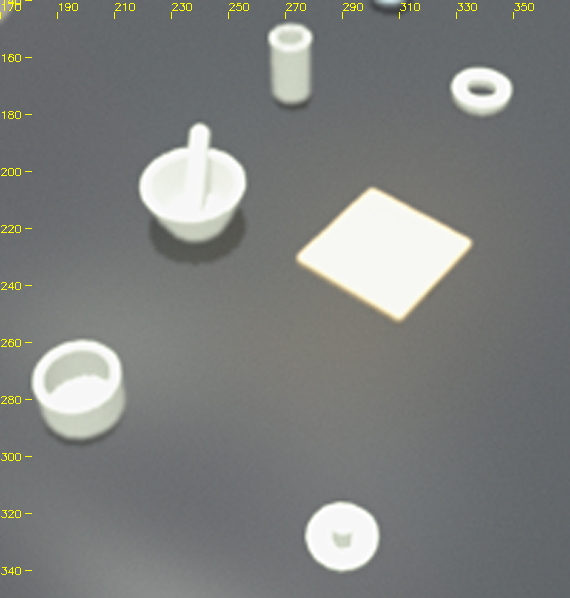

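```bash
python3 - <<'E'
from h import *
S=dict(tile=[(362,220,.01),(447,296,.01),(321,357,.01),(237,272,.01)],ring=[(80,448,.014)],wide=[(710,190,.038)],tall=[(363,462,.068)],lid=[(487,103,.006),(488,81,.028)])
Q=dict(tile=[(373,187,.01),(472,242,.01),(400,321,.01),(297,258,.01)],ring=[(481.5,88,.014)],wide=[(78,376,.038)],tall=[(290,37,.068)],lid=[(342.5,535,.006)])
for n,X,k,o in [('scene0',S,4,(180,150)),('side0',Q,2.85,(170,140))]:
  for t,l in X.items():
    P=np.array([ray(n,((u+.5)/k-.5+o[0],(v+.5)/k-.5+o[1]),z) for u,v,z in l])
    print(n,t,P[:,:2].round(4).tolist() , P.mean(0).round(4))
E
```

```text
scene0 tile [[0.4259, 0.0531], [0.5273, 0.0096], [0.4897, -0.0954], [0.3851, -0.0507]] [ 0.457  -0.0209  0.01  ]
scene0 ring [[0.4137, -0.2582]] [ 0.4137 -0.2582  0.014 ]
scene0 wide [[0.6446, 0.1982]] [0.6446 0.1982 0.038 ]
scene0 tall [[0.603, -0.216]] [ 0.603 -0.216  0.068]
scene0 lid [[0.4191, 0.2546], [0.4192, 0.254]] [0.4192 0.2543 0.017 ]
side0 tile [[0.4831, -0.0898], [0.3824, -0.0468], [0.4228, 0.0576], [0.5247, 0.0145]] [ 0.4532 -0.0161  0.01  ]
side0 ring [[0.4123, -0.2555]] [ 0.4123 -0.2555  0.014 ]
side0 wide [[0.6412, 0.2005]] [0.6412 0.2005 0.038 ]
side0 tall [[0.6008, -0.2137]] [ 0.6008 -0.2137  0.068 ]
side0 lid [[0.4179, 0.2543]] [0.4179 0.2543 0.006 ]
```

View pics/wrist0.png

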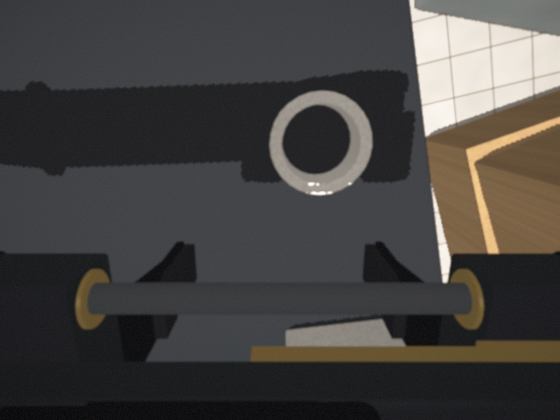

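Wrist view shows only a decoy cylinder near the start pose. Estimates: tile (0.455,-0.0185), ring (0.413,-0.257), wide (0.643,0.199), tall (0.602,-0.215), lid (0.4185,0.2545). Next I go over the ring.

Call:
carry_out(
  motion=[
    [[0.3,-0.18,0],-0.6],
    [[0.3,-0.18,0],-0.6],
    [[0.3,-0.18,0],-0.6],
    [[0.3,-0.18,0],-0.6],
    [[0.3,-0.18,0],-0.6],
    [[0.3,-0.18,0],-0.6],
    [[0.3,-0.18,0],-0.6],
    [[0.45,-0.53,0],-1.3],
    [[0.45,-0.53,0],-1.3],
    [[0.45,-0.53,0],-1.3],
    [[0.45,-0.53,0],-1.3],
    [[0.45,-0.53,0],-1.3],
    [[0.45,-0.53,0],-1.3],
    [[0.45,-0.53,0],-1.3],
    [[0.45,-0.53,0],-1.3],
    [[0.261,-0.889,0],-1.89],
    [[0.261,-0.889,0],-1.89],
    [[0.261,-0.889,0],-1.89],
    [[0.261,-0.889,0],-1.89],
    [[0.261,-0.889,0],-1.89],
  ],
  grip=-1,
  squeeze=15,
)

```text
time: 2.15
position: [0.4841, -0.1208, 0.2224]
tool_rot: [-3.02, 0.865, 0.0]
ft_force: [1.3, -0.6, 0.2]
grip_width: 1.0
```

Call:
carry_out(
  motion=[
    [[-0.07,-0.135,-0.1],0],
    [[-0.07,-0.135,-0.1],0],
    [[-0.07,-0.135,-0.1],0],
    [[-0.07,-0.135,-0.1],0],
    [[-0.07,-0.135,-0.1],0],
    [[-0.07,-0.135,-0.1],0],
    [[-0.07,-0.135,-0.1],0],
  ],
)

```text
time: 2.85
position: [0.4165, -0.2532, 0.1231]
tool_rot: [-3.022, 0.858, -0.002]
ft_force: [-1.0, 0.2, -0.0]
grip_width: 0.998
```

```bash
python3 - <<'E'
from h import *
snap('wrist','w1');s=get_state();print(s['position'],s['tool_rot'])
p=s['position']
print(proj('w1',[[.413,-.257,.014],[p[0],p[1],.014]]))
E
```

```text
[ 0.41672875 -0.2531645   0.12323925] [-3.02217185e+00  8.56904866e-01 -2.12355480e-03]
[[276.70715452 211.31345209]
 [278.09791611 205.2501725 ]]
```

View pics/w1.png

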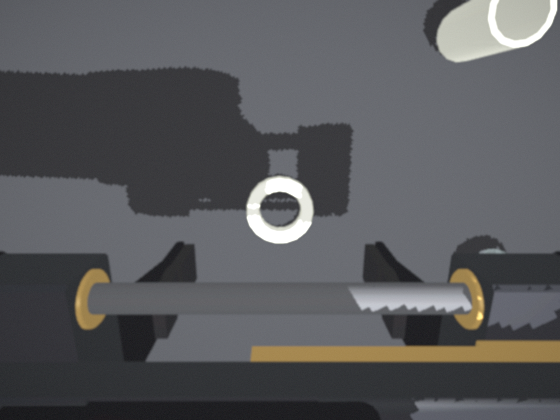

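Ring centre seen at about (279.5,209.5), within 3 mm of the estimate.

```bash
python3 - <<'E'
from h import *
p=ray('w1',(279.5,209.5),.014);print(p, p-get_state()['position'])
E
```

```text
[ 0.41579215 -0.25688191  0.014     ] [-0.00093659 -0.00371741 -0.10923925]
```

Call:
carry_out(
  motion=[
    [[-0.001,-0.0035,-0.03],0],
    [[-0.001,-0.0035,-0.06],0],
    [[-0.001,-0.0035,-0.09],0],
    [[-0.001,-0.0035,-0.105],0],
    [[-0.001,-0.0035,-0.114],0],
    [[-0.001,-0.0035,-0.118],0],
    [[-0.001,-0.0035,-0.118],0],
    [[-0.001,-0.0035,-0.118],0],
  ],
)

```text
time: 3.7
position: [0.4154, -0.2579, 0.0055]
tool_rot: [-3.022, 0.86, -0.003]
ft_force: [0.4, -0.8, 0.3]
grip_width: 1.001
```

Call:
carry_out(
  motion=[
    [[0,0,0],0],
    [[0,0,0],0],
    [[0,0,0],0],
    [[0,0,0],0],
    [[0,0,0],0],
    [[0,0,0],0],
    [[0,0,0],0],
    [[0,0,0],0],
    [[0,0,0],0],
    [[0,0,0],0],
  ],
  grip=1,
  squeeze=15,
)

```text
time: 4.7
position: [0.4145, -0.2577, 0.0047]
tool_rot: [3.021, -0.861, 0.0]
ft_force: [-0.2, 0.6, 2.4]
grip_width: 0.645
```

Call:
carry_out(
  motion=[
    [[0,0,0.01],0],
    [[0,0,0.03],0],
    [[0.002,0.01,0.055],0.02],
    [[0.005,0.03,0.07],0.06],
    [[0.01,0.055,0.075],0.12],
    [[0.014,0.08,0.075],0.17],
    [[0.018,0.105,0.075],0.22],
    [[0.022,0.13,0.075],0.27],
    [[0.026,0.155,0.075],0.32],
    [[0.03,0.18,0.075],0.38],
    [[0.034,0.205,0.075],0.43],
    [[0.038,0.225,0.075],0.48],
    [[0.04,0.235,0.075],0.5],
    [[0.0405,0.239,0.07],0.5],
    [[0.0405,0.239,0.06],0.5],
    [[0.0405,0.239,0.045],0.5],
    [[0.0405,0.239,0.03],0.5],
    [[0.0405,0.239,0.02],0.5],
    [[0.0405,0.239,0.02],0.5],
  ],
)

```text
time: 6.6
position: [0.4532, -0.0199, 0.0228]
tool_rot: [3.139, -0.089, -0.006]
ft_force: [-0.7, 0.5, 0.3]
grip_width: 0.638
```

Call:
carry_out(
  motion=[
    [[0.001,0.001,-0.003],0],
    [[0.001,0.001,-0.006],0],
    [[0.001,0.001,-0.0075],0],
    [[0.001,0.001,-0.009],0],
    [[0.001,0.001,-0.009],0],
    [[0.001,0.001,-0.009],0],
  ],
)

```text
time: 7.2
position: [0.456, -0.0176, 0.0157]
tool_rot: [-3.14, 0.086, -0.001]
ft_force: [-0.5, -0.4, -1.2]
grip_width: 0.635
```

Call:
carry_out(
  motion=[
    [[0,0,-0.001],0],
    [[0,0,-0.002],0],
    [[0,0,-0.002],0],
    [[0,0,-0.002],0],
  ],
)

```text
time: 7.6
position: [0.4562, -0.0176, 0.0145]
tool_rot: [-3.14, 0.086, 0.0]
ft_force: [-2.8, 0.0, 9.4]
grip_width: 0.638
```

Call:
carry_out(
  motion=[
    [[0,0,0],0],
    [[0,0,0],0],
    [[0,0,0],0],
    [[0,0,0],0],
    [[0,0,0.005],0],
    [[0,0,0.02],0],
    [[0,0,0.06],0],
    [[0,0,0.1],0],
    [[0.03,0.03,0.13],0.1],
    [[0.06,0.065,0.13],0.2],
    [[0.09,0.1,0.13],0.3],
    [[0.12,0.135,0.13],0.35],
    [[0.15,0.17,0.12],0.35],
    [[0.175,0.2,0.11],0.35],
    [[0.187,0.2165,0.11],0.35],
    [[0.187,0.2165,0.11],0.35],
    [[0.187,0.2165,0.11],0.35],
  ],
  grip=-1,
)

```text
time: 9.3
position: [0.6426, 0.198, 0.1233]
tool_rot: [3.106, 0.462, -0.001]
ft_force: [-0.4, -0.3, 0.5]
grip_width: 1.001
```

```bash
python3 - <<'E'
from h import *
snap('wrist','w2');snap('scene','s2');snap('side','d2');s=get_state();print(s['position'],s['tool_rot'],s['time'])
print(proj('w2',[[.643,.199,.038]]))
a=cv2.imread('pics/w2.png')[60:360,60:500]
b=cv2.resize(cv2.imread('pics/s2.png')[180:260,220:310],None,fx=4,fy=4,interpolation=2)
c=cv2.resize(cv2.imread('pics/d2.png')[190:270,260:350],None,fx=4,fy=4,interpolation=2)
o=np.zeros((630,730,3),np.uint8);o[:300,:440]=a;o[310:,:360]=b;o[310:,370:]=c
cv2.imwrite('pics/m2.png',o)
E
```

```text
[0.64271336 0.19689808 0.1242533 ] [3.10771393e+00 4.58151975e-01 5.55386198e-04] 9.45
[[278.46091855 211.58769743]]
```

View pics/m2.png

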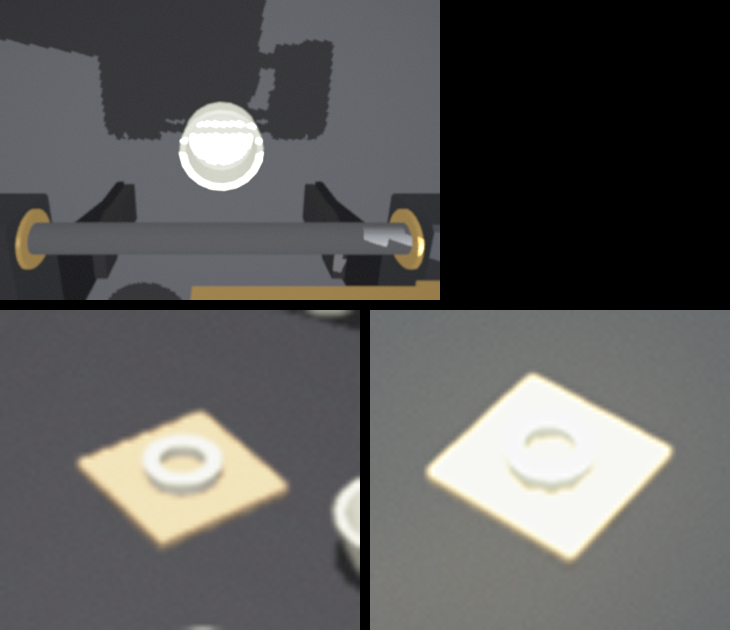

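```bash
python3 - <<'E'
from h import *
p=ray('w2',(281.5,207.5),.038);print('wide',p, p-get_state()['position'])
f=lambda n,u,v,z,x0,y0:ray(n,((u+.5)/4-.5+x0,(v+.5)/4-.5+y0),z).round(4)
print('ring',f('s2',182.5,151,.024,220,180),f('d2',549-370,456-310,.024,260,190))
t=np.mean([f('s2',u,v-310,.01,220,180) for u,v in [(202,411),(287,487),(163,546),(79,463)]],0)
t2=np.mean([f('d2',u-370,v-310,.01,260,190) for u,v in [(533,373),(672,452),(570,560),(427,470)]],0)
print('tile',t,t2)
E
```

```text
wide [0.64425563 0.20274687 0.038     ] [ 0.00154227  0.00584879 -0.0862533 ]
ring [ 0.4586 -0.0224  0.024 ] [ 0.453  -0.0072  0.024 ]
tile [ 0.457925 -0.021025  0.01    ] [ 0.45375 -0.01605  0.01   ]
```

Call:
carry_out(
  motion=[
    [[0.0015,0.004,0],0],
    [[0.0015,0.004,-0.03],0],
    [[0.0015,0.004,-0.06],0],
    [[0.0015,0.004,-0.085],0],
    [[0.0015,0.004,-0.105],0],
    [[0.0015,0.004,-0.113],0],
    [[0.0015,0.004,-0.113],0],
    [[0.0015,0.004,-0.113],0],
  ],
)

```text
time: 10.25
position: [0.6452, 0.2029, 0.0119]
tool_rot: [-3.107, -0.461, -0.003]
ft_force: [0.3, 0.6, -0.1]
grip_width: 0.998
```

Call:
carry_out(
  motion=[
    [[0,0,0],0],
    [[0,0,0],0],
    [[0,0,0],0],
    [[0,0,0],0],
    [[0,0,0],0],
    [[0,0,0],0],
    [[0,0,0],0],
    [[0,0,0],0],
  ],
  grip=1,
  squeeze=20,
)

```text
time: 11.05
position: [0.6443, 0.2029, 0.011]
tool_rot: [-3.107, -0.462, 0.0]
ft_force: [-2.3, -0.7, 5.2]
grip_width: 0.719
```

Call:
carry_out(
  motion=[
    [[0,0,0.01],0],
    [[0,0,0.03],0],
    [[0,0,0.055],0],
    [[-0.01,-0.012,0.08],-0.02],
    [[-0.03,-0.035,0.09],-0.05],
    [[-0.05,-0.058,0.09],-0.09],
    [[-0.07,-0.082,0.09],-0.13],
    [[-0.09,-0.105,0.09],-0.17],
    [[-0.11,-0.129,0.09],-0.21],
    [[-0.13,-0.152,0.09],-0.25],
    [[-0.15,-0.176,0.09],-0.29],
    [[-0.168,-0.197,0.09],-0.32],
    [[-0.18,-0.212,0.09],-0.35],
    [[-0.188,-0.2205,0.08],-0.35],
    [[-0.188,-0.2205,0.065],-0.35],
    [[-0.188,-0.2205,0.05],-0.35],
    [[-0.188,-0.2205,0.038],-0.35],
    [[-0.188,-0.2205,0.034],-0.35],
    [[-0.188,-0.2205,0.034],-0.35],
    [[-0.188,-0.2205,0.034],-0.35],
  ],
)

```text
time: 13.05
position: [0.4569, -0.0176, 0.0448]
tool_rot: [3.14, -0.086, 0.001]
ft_force: [0.7, 0.4, -0.9]
grip_width: 0.718
```

Call:
carry_out(
  motion=[
    [[-0.0005,0,-0.003],0],
    [[-0.0005,0,-0.006],0],
    [[-0.0005,0,-0.008],0],
    [[-0.0005,0,-0.009],0],
    [[-0.0005,0,-0.01],0],
    [[-0.0005,0,-0.0105],0],
    [[-0.0005,0,-0.0105],0],
    [[-0.0005,0,-0.0105],0],
  ],
)

```text
time: 13.85
position: [0.4559, -0.0177, 0.0349]
tool_rot: [-3.14, 0.086, 0.001]
ft_force: [-4.1, 0.3, 6.7]
grip_width: 0.721
```

Call:
carry_out(
  motion=[
    [[0,0,0],0],
    [[0,0,0],0],
    [[0,0,0],0],
    [[0,0,0],0],
    [[0,0,0.005],0],
    [[0,0,0.025],0],
    [[0,0,0.06],0],
    [[0,0,0.1],0],
    [[0.02,-0.03,0.13],-0.08],
    [[0.045,-0.06,0.13],-0.16],
    [[0.07,-0.095,0.13],-0.24],
    [[0.095,-0.13,0.13],-0.3],
    [[0.12,-0.165,0.13],-0.3],
    [[0.14,-0.19,0.13],-0.3],
    [[0.146,-0.197,0.13],-0.3],
    [[0.146,-0.197,0.13],-0.3],
    [[0.146,-0.197,0.13],-0.3],
  ],
  grip=-1,
)

```text
time: 15.55
position: [0.6014, -0.2135, 0.1639]
tool_rot: [-3.091, 0.553, 0.002]
ft_force: [-0.4, 0.4, -0.2]
grip_width: 0.997
```

```bash
python3 - <<'E'
from h import *
snap('wrist','w3');snap('scene','s3');snap('side','d3');s=get_state();print(s['position'],s['tool_rot'],s['time'])
print(proj('w3',[[.602,-.215,.068]]))
print(proj('s3',[[.456,-.0176,.062]]),proj('d3',[[.456,-.0176,.062]]))
a=cv2.imread('pics/w3.png')[60:360,60:500]
b=cv2.resize(cv2.imread('pics/s3.png')[180:260,220:310],None,fx=4,fy=4,interpolation=2)
c=cv2.resize(cv2.imread('pics/d3.png')[190:270,260:350],None,fx=4,fy=4,interpolation=2)
o=np.zeros((630,730,3),np.uint8);o[:300,:440]=a;o[310:,:360]=b;o[310:,370:]=c
cv2.imwrite('pics/m3.png',o)
E
```

```text
[ 0.60169407 -0.21289934  0.16434967] [-3.09122816e+00  5.51504672e-01 -1.10731294e-04] 15.7
[[279.31057737 211.28162655]]
[[265.36186453 205.57882193]] [[304.89652594 212.06511724]]
```

View pics/m3.png

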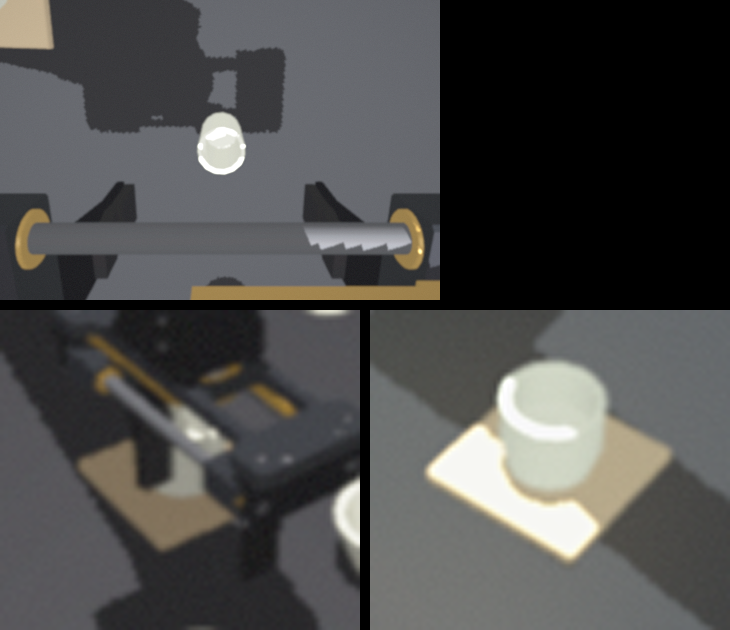

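Wide stands on the ring, centred (side rim centre (305.4,212.6), expected (304.9,212.1)). Tall rim centre in wrist view is (281,210), about 2 mm from the estimate.

```bash
python3 - <<'E'
from h import *
p=ray('w3',(281,210),.068);print(p, p-get_state()['position'])
p=ray('d3',(305.4,212.6),.062);print(p)
E
```

```text
[ 0.60361319 -0.21447216  0.068     ] [ 0.00191912 -0.00157282 -0.09634967]
[ 0.45441248 -0.01618113  0.062     ]
```

Call:
carry_out(
  motion=[
    [[0.0015,-0.0015,0],0],
    [[0.0015,-0.0015,-0.03],0],
    [[0.0015,-0.0015,-0.06],0],
    [[0.0015,-0.0015,-0.09],0],
    [[0.0015,-0.0015,-0.11],0],
    [[0.0015,-0.0015,-0.12],0],
    [[0.0015,-0.0015,-0.12],0],
    [[0.0015,-0.0015,-0.12],0],
  ],
)

```text
time: 16.5
position: [0.6041, -0.2163, 0.0452]
tool_rot: [3.092, -0.554, 0.002]
ft_force: [0.4, -1.0, -0.1]
grip_width: 0.997
```

Call:
carry_out(
  motion=[
    [[0,0,0],0],
    [[0,0,0],0],
    [[0,0,0],0],
    [[0,0,0],0],
    [[0,0,0],0],
    [[0,0,0],0],
    [[0,0,0],0],
    [[0,0,0],0],
    [[0,0,0],0],
    [[0,0,0],0],
  ],
  grip=1,
  squeeze=15,
)

```text
time: 17.5
position: [0.6033, -0.2162, 0.044]
tool_rot: [3.092, -0.555, -0.0]
ft_force: [0.0, -0.3, -0.4]
grip_width: 0.418
```

Call:
carry_out(
  motion=[
    [[0,0,0.01],0],
    [[0,0,0.03],0],
    [[0,0,0.055],0],
    [[0,0,0.08],0],
    [[-0.01,0.013,0.1],0.02],
    [[-0.025,0.034,0.1],0.05],
    [[-0.04,0.054,0.1],0.08],
    [[-0.056,0.075,0.1],0.11],
    [[-0.072,0.096,0.1],0.14],
    [[-0.088,0.118,0.1],0.18],
    [[-0.104,0.139,0.1],0.22],
    [[-0.12,0.16,0.1],0.25],
    [[-0.133,0.178,0.1],0.28],
    [[-0.142,0.19,0.1],0.3],
    [[-0.147,0.1975,0.1],0.3],
    [[-0.147,0.1975,0.09],0.3],
    [[-0.147,0.1975,0.08],0.3],
    [[-0.147,0.1975,0.075],0.3],
    [[-0.147,0.1975,0.075],0.3],
    [[-0.147,0.1975,0.075],0.3],
  ],
)

```text
time: 19.5
position: [0.4565, -0.0194, 0.1188]
tool_rot: [3.139, -0.088, -0.001]
ft_force: [0.0, 0.3, -0.5]
grip_width: 0.421
```

```bash
python3 - <<'E'
from h import *
snap('side','d4');s=get_state();print(s['position'],s['tool_rot'],s['time'])
print('bottom pred',proj('d4',[[.456,-.0176,s['position'][2]-.044]]))
cv2.imwrite('pics/m4.png',cv2.resize(cv2.imread('pics/d4.png')[140:270,230:380],None,fx=4,fy=4,interpolation=2))
E
```

```text
[ 0.45668566 -0.01921517  0.11903781] [ 3.13967096e+00 -8.77826936e-02  2.48917249e-05] 19.55
bottom pred [[305.14260599 208.18877181]]
```

View pics/m4.png

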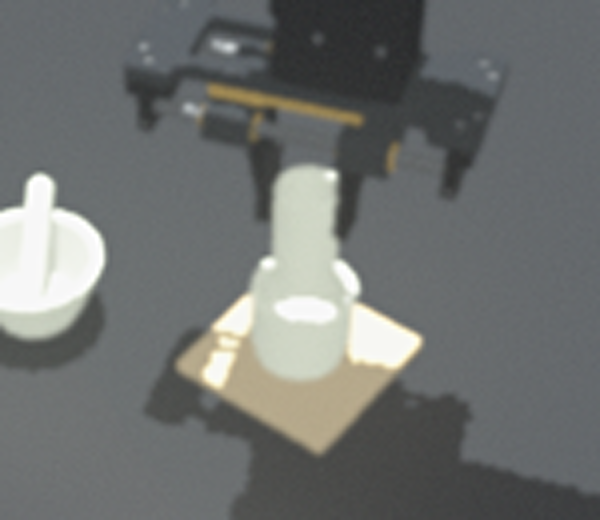

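Tall (crop x 273–337) is centred over wide (252–358). Lowering.

Call:
carry_out(
  motion=[
    [[-0.0005,0.001,-0.005],0],
    [[-0.0005,0.001,-0.012],0],
    [[-0.0005,0.001,-0.02],0],
    [[-0.0005,0.001,-0.028],0],
    [[-0.0005,0.001,-0.035],0],
    [[-0.0005,0.001,-0.04],0],
    [[-0.0005,0.001,-0.043],0],
    [[-0.0005,0.001,-0.045],0],
    [[-0.0005,0.001,-0.046],0],
    [[-0.0005,0.001,-0.0465],0],
    [[-0.0005,0.001,-0.0465],0],
  ],
)

```text
time: 20.65
position: [0.4561, -0.0177, 0.0729]
tool_rot: [-3.14, 0.086, -0.001]
ft_force: [-1.3, -0.5, 0.2]
grip_width: 0.418
```

Call:
carry_out(
  motion=[
    [[0,0,-0.0005],0],
    [[0,0,-0.001],0],
    [[0,0,-0.0015],0],
    [[0,0,-0.0015],0],
    [[0,0,-0.0015],0],
  ],
)

```text
time: 21.15
position: [0.4558, -0.0177, 0.0725]
tool_rot: [-3.14, 0.087, 0.002]
ft_force: [-5.7, -1.1, 13.6]
grip_width: 0.419
```

Call:
carry_out(
  motion=[
    [[0,0,0],0],
    [[0,0,0],0],
    [[0,0,0],0],
    [[0,0,0],0],
    [[0,0,0],0],
    [[0,0,0.01],0],
    [[0,0,0.04],0],
    [[0,0,0.075],0],
    [[0,0.03,0.075],0.08],
    [[0,0.07,0.075],0.16],
    [[0,0.11,0.075],0.24],
    [[-0.005,0.15,0.065],0.34],
    [[-0.015,0.19,0.055],0.44],
    [[-0.025,0.23,0.045],0.54],
    [[-0.033,0.26,0.045],0.58],
    [[-0.037,0.272,0.045],0.58],
    [[-0.037,0.272,0.045],0.58],
    [[-0.037,0.272,0.045],0.58],
  ],
  grip=-1,
)

```text
time: 22.95
position: [0.4197, 0.2528, 0.1165]
tool_rot: [3.034, 0.812, 0.001]
ft_force: [0.1, -0.2, 0.6]
grip_width: 1.002
```

```bash
python3 - <<'E'
from h import *
snap('wrist','w5');snap('scene','s5');snap('side','d5');s=get_state();print(s['position'],s['tool_rot'],s['time'])
print(proj('w5',[[.4185,.2544,.006],[.4185,.2544,.028]]))
for n in('s5','d5'):print(proj(n,[[.456,-.0176,.062],[.456,-.0176,.097]]))
a=cv2.imread('pics/w5.png')[60:360,60:500]
b=cv2.resize(cv2.imread('pics/s5.png')[180:260,220:310],None,fx=4,fy=4,interpolation=2)
c=cv2.resize(cv2.imread('pics/d5.png')[190:270,260:350],None,fx=4,fy=4,interpolation=2)
o=np.zeros((630,730,3),np.uint8);o[:300,:440]=a;o[310:,:360]=b;o[310:,370:]=c
cv2.imwrite('pics/m5.png',o)
E
```

```text
[0.41980853 0.25250264 0.11640642] [3.03535669e+00 8.09880479e-01 7.07079283e-04] 23.1
[[277.32192018 200.96459003]
 [277.17151713 208.52116823]]
[[265.36186453 205.57882193]
 [265.31117412 195.42149998]]
[[304.89652594 212.06511724]
 [305.56884766 201.47356768]]
```

View pics/m5.png

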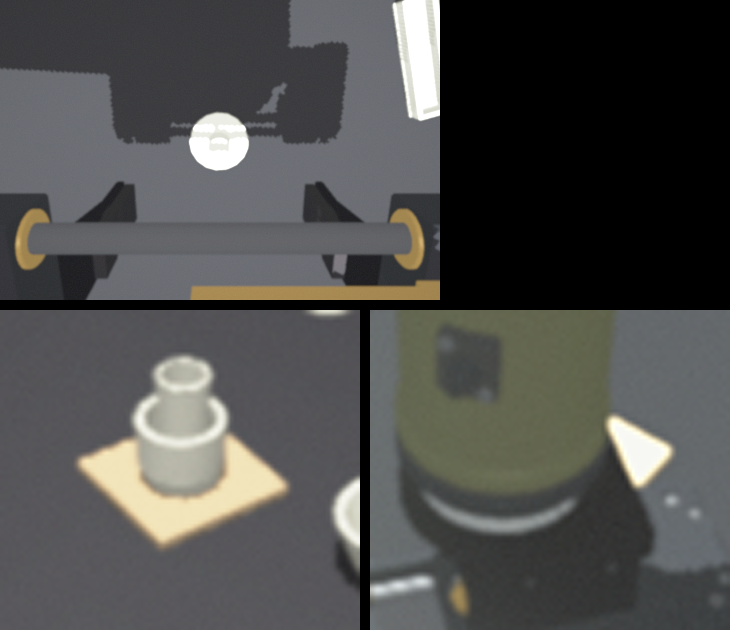

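Tall stands inside wide, upright (scene rim centre (265.6,196), expected (265.3,195.4)). Lid disc at (279,201) in the wrist view.

```bash
python3 - <<'E'
from h import *
p=ray('w5',(279,201),.006);print(p, p-get_state()['position'])
print(ray('s5',(265.5,196),.097),ray('s5',(265.0,207.0),.062))
E
```

```text
[0.4197152  0.25506535 0.006     ] [-9.33290492e-05  2.56271303e-03 -1.10406422e-01]
[ 0.45798813 -0.01963137  0.097     ] [ 0.45890049 -0.02376658  0.062     ]
```

Call:
carry_out(
  motion=[
    [[0,0.002,0],0],
    [[0,0.002,-0.03],0],
    [[0,0.002,-0.06],0],
    [[0,0.002,-0.085],0],
    [[0,0.002,-0.098],0],
    [[0,0.002,-0.104],0],
    [[0,0.002,-0.104],0],
    [[0,0.002,-0.104],0],
  ],
)

```text
time: 23.9
position: [0.4198, 0.2568, 0.0131]
tool_rot: [-3.033, -0.815, -0.003]
ft_force: [-0.2, 0.3, -0.5]
grip_width: 1.0
```

Call:
carry_out(
  motion=[
    [[0,0,0],0],
    [[0,0,0],0],
    [[0,0,0],0],
    [[0,0,0],0],
    [[0,0,0],0],
    [[0,0,0],0],
    [[0,0,0],0],
    [[0,0,0],0],
    [[0,0,0],0],
    [[0,0,0],0],
    [[0,0,0],0],
    [[0,0,0],0],
  ],
  grip=1,
  squeeze=12,
)

```text
time: 25.1
position: [0.4189, 0.2563, 0.0121]
tool_rot: [3.034, 0.815, -0.0]
ft_force: [-0.7, -0.3, -0.4]
grip_width: 0.194
```

Call:
carry_out(
  motion=[
    [[0,0,0.01],0],
    [[0,0,0.035],0],
    [[0,0,0.065],0],
    [[0,0,0.095],0],
    [[0,0,0.12],0],
    [[0.003,-0.02,0.13],-0.04],
    [[0.007,-0.045,0.13],-0.1],
    [[0.011,-0.07,0.13],-0.15],
    [[0.015,-0.095,0.13],-0.2],
    [[0.019,-0.12,0.13],-0.26],
    [[0.023,-0.145,0.13],-0.31],
    [[0.027,-0.17,0.13],-0.36],
    [[0.03,-0.195,0.13],-0.42],
    [[0.033,-0.22,0.13],-0.47],
    [[0.035,-0.245,0.13],-0.53],
    [[0.037,-0.263,0.13],-0.58],
    [[0.037,-0.273,0.127],-0.58],
    [[0.037,-0.273,0.12],-0.58],
    [[0.037,-0.273,0.112],-0.58],
    [[0.037,-0.273,0.112],-0.58],
  ],
)

```text
time: 27.1
position: [0.4547, -0.0156, 0.1225]
tool_rot: [3.14, -0.083, -0.005]
ft_force: [-0.4, -0.5, -0.3]
grip_width: 0.191
```

Call:
carry_out(
  motion=[
    [[0,0,0],0],
    [[0,0,0],0],
  ],
)

```text
time: 27.3
position: [0.4561, -0.016, 0.1241]
tool_rot: [3.14, -0.084, 0.0]
ft_force: [-0.1, 0.1, -1.2]
grip_width: 0.193
```

```bash
python3 - <<'E'
from h import *
snap('side','d6');snap('scene','s6');s=get_state();print(s['position'],s['tool_rot'],s['time'])
b=cv2.resize(cv2.imread('pics/s6.png')[160:260,220:310],None,fx=4,fy=4,interpolation=2)
c=cv2.resize(cv2.imread('pics/d6.png')[170:270,260:350],None,fx=4,fy=4,interpolation=2)
cv2.imwrite('pics/m6.png',np.hstack([b,c]))
E
```

```text
[ 0.4561194  -0.01627648  0.1242748 ] [-3.14039775e+00  8.49882487e-02 -7.43980384e-04] 27.4
```

View pics/m6.png

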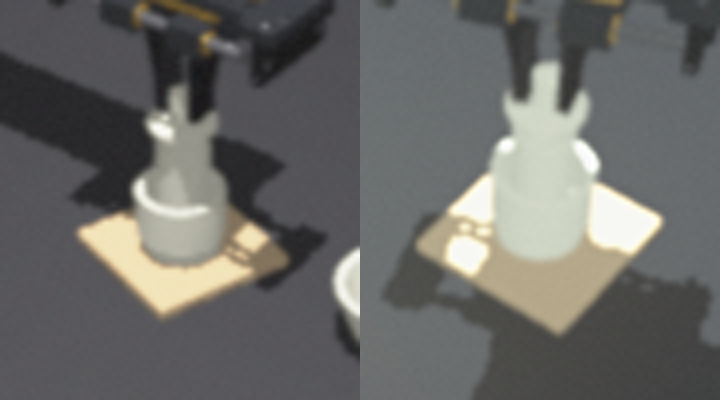

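Lid centred over tall in both views (scene 182 vs 183, side 548 vs about 546). Lowering.

Call:
carry_out(
  motion=[
    [[0,-0.001,-0.004],0],
    [[0,-0.001,-0.008],0],
    [[0,-0.001,-0.011],0],
    [[0,-0.001,-0.013],0],
    [[0,-0.001,-0.0145],0],
    [[0,-0.001,-0.0155],0],
    [[0,-0.001,-0.0165],0],
    [[0,-0.001,-0.0165],0],
    [[0,-0.001,-0.0165],0],
  ],
)

```text
time: 28.3
position: [0.4568, -0.0177, 0.109]
tool_rot: [-3.14, 0.086, -0.002]
ft_force: [-0.8, -0.6, 9.4]
grip_width: 0.193
```

Call:
carry_out(
  motion=[
    [[0,0,0],0],
    [[0,0,0],0],
    [[0,0,0],0],
    [[0,0,0],0],
    [[0,0,0],0],
    [[0,0,0],0],
    [[0,0,0.01],0],
    [[0,0,0.04],0],
    [[0,0,0.08],0],
    [[0,0.02,0.12],0],
    [[0,0.06,0.12],0.1],
    [[0,0.1,0.12],0.2],
    [[0,0.14,0.12],0.3],
    [[0,0.18,0.12],0.4],
    [[0,0.22,0.12],0.5],
    [[0,0.25,0.12],0.55],
    [[0,0.25,0.12],0.55],
    [[0,0.25,0.12],0.55],
  ],
  grip=-1,
)

```text
time: 30.1
position: [0.4559, 0.2326, 0.228]
tool_rot: [3.045, 0.771, 0.0]
ft_force: [0.4, -0.2, -0.0]
grip_width: 1.0
```

```bash
python3 - <<'E'
from h import *
snap('scene','s7');snap('side','d7');s=get_state();print(s['position'],s['time'])
print(proj('s7',[[.456,-.0176,.103]]))
b=cv2.resize(cv2.imread('pics/s7.png')[160:300,220:350],None,fx=4,fy=4,interpolation=2)
cv2.imwrite('pics/m7.png',b)
E
```

```text
[0.45634912 0.23101401 0.22800315] 30.2
[[265.30243268 193.64502135]]
```

View pics/m7.png

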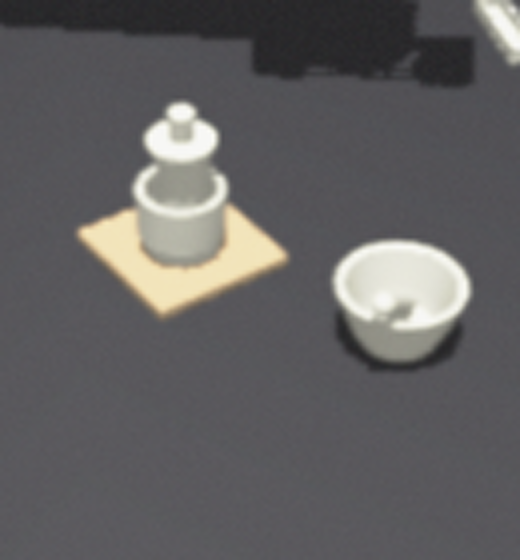

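The full stack is upright. The lid disc centre is at crop (181,137), which is (265.1,194.1) in the picture against an expected (265.3,193.6). Handing in.

```bash
python3 -c "
from bench import ticket;print(ticket.close_job())"
```

```text
the job is handed in; nothing more can be done
None
```

I built the double crucible in the order asked, and I handed it in at about 30 s of the 109 s allowed. The ring went on the tile, then the wide crucible, the tall crucible inside it and the lid on top. I lowered each piece until the wrist force showed contact (7–14 N) and only then let go.

- **Final look:** In the last scene picture the stack is upright and the lid covers the tall crucible's mouth. The lid centre was within about 1 px (1–2 mm) of where I expected it. The gripper was open and well clear.
- **Bystanders:** The mortar looked unmoved. I never went near the beaker and only passed above the boat. I did not measure any of the three again at the end.
- **Disagreements:** The scene and side cameras differed by 3–5 mm on the tile centre. The side view of the ring on the tile was too low in contrast and came out about 15 mm from the scene view, so I discounted it and used the scene view and the gripper position. One scene reading of the wide crucible's rim was about 5–7 mm off the gripper position, while the side view put it within about 2 mm. I put that down to blur and did not check it further.

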